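# Nest the measuring cups on the slab

## Task

The steel measuring cups are dry: put them away as one nested set on the white serving slab where they are kept, the largest standing upright with its whole foot on the slab, the middle one inside it and the smallest inside that, each fully home with its rim collar flat on the rim below. Line the three handles up one above another, all pointing the same way (any way will do), and leave the egg box, honey jar, wooden spoon and lemon where they are.

Things in the scene. Friction and masses are not known exactly. Their poses are not given: they have to be found in the camera images.
- cup_large: largest of 3 steel measuring cups, 52 mm high, about 120 g, starts mouth up. Conical: foot 75 mm across, flat rim collar 96 mm across and 6 mm thick at the top, mouth 80 mm inside. Strap handle 15 mm wide, 6 mm thick, level with the collar, along body -x, ends 115 mm from the axis. Origin: centre of underside; z up.
- cup_middle: middle of 3 steel measuring cups, 46 mm high, about 95 g, starts mouth up. Conical: foot 66 mm across, flat rim collar 88 mm across and 6 mm thick at the top, mouth 71 mm inside. Strap handle 15 mm wide, 6 mm thick, level with the collar, along body -x, ends 115 mm from the axis. Origin: centre of underside; z up. 2 mm play all round in the large cup; home, its origin is 12 mm above that one's.
- cup_small: smallest of 3 steel measuring cups, 40 mm high, about 70 g, starts mouth up. Conical: foot 57 mm across, flat rim collar 80 mm across and 6 mm thick at the top, mouth 62 mm inside. Strap handle 15 mm wide, 6 mm thick, level with the collar, along body -x, ends 115 mm from the axis. Origin: centre of underside; z up. 2 mm play all round in the middle cup; home, its origin is 12 mm above that one's.
- cup_large_handle (a point): point in the middle of the largest cup's handle strap, 75 mm out from the cup's axis and 3 mm below the level of its rim: where to grip the strap
- cup_middle_handle (a point): point in the middle of the middle cup's handle strap, 75 mm out from the cup's axis and 3 mm below the level of its rim: where to grip the strap
- cup_small_handle (a point): point in the middle of the smallest cup's handle strap, 75 mm out from the cup's axis and 3 mm below the level of its rim: where to grip the strap
- serving_slab: white glazed serving slab lying fixed on the worktop, 300 mm long (its y axis) by 125 mm wide (its x axis) by 17 mm high, flat on top. Origin: centre of the underside, at worktop level.
- egg_box: closed pale blue egg box, 106 x 156 x 72 mm, behind the cups; bystander. Origin: centre of the underside.
- honey_jar: honey jar with green lid, 70 mm across, 101 mm high, behind the work; bystander. Origin: centre of the underside.
- wooden_spoon: wooden spoon, 315 x 45 x 15 mm, lying near the front edge of the worktop; its length runs along its x axis; bystander. Origin: centre of the underside.
- lemon: lemon, 77 x 55 x 54 mm, lying behind the cups; bystander. Origin: centre of the underside.
Mind the look-alikes: they are no part of the job. What is shaped like the cup_small but turquoise is not meant.

How it is judged:
By the outcome, as a careful person would: the job done as asked, in the order asked, and still so for the second after the job is handed in, with the robot touching nothing.
It also fails if it takes over 72 s, if anything falls off the work surface, if the arm or the gripper's body presses on something with over 40 N, if the wrist force passes 120 N, or if a joint passes its speed limit or range.

## Robot

A 6-joint arm with a two-finger parallel gripper is mounted at the origin on a cart in front of the work surface, level with it; the furniture and walls round the work are solid. World frame = base frame: x ahead of the robot, y to its left, z up, the work surface at z = 0. Lengths are in m, angles in rad, forces in N, time in s.
With the tool pointing down it reaches from about 0.325 to 0.85 m from the base axis. Payload 4.4 kg.
Tool frame: the origin (TCP) lies midway between the tips of the shut fingers; the grasp point (between the pads) lies 19 mm behind it; x points along the fingers, y is the direction in which the jaws open and shut, and the axes are right-handed (so a half turn about x gives the same grasp; the last joint's range is limited). The gripper opens to 94 mm and grips with 3 to 60 N. Pads are 16 mm wide; open, the fingers measure 119 mm over their backs; the gripper's body (75 mm by 177 mm) begins 78 mm behind the grasp point.
Start: joints at [1, 0.207, 1.542, -0, 1.393, -0.15], TCP at [0.234, 0.525, 0.168] pointing down, gripper open.
Joint ranges: [-2.73, 2.73], [-0.86, 2.22], [0.23, 2.46], [-1.11, 4.25], [0.08, 2.63], [-2.82, 2.82]. Speed limits (rad/s): [2.79, 2.79, 3.14, 3.14, 3.14, 3.14].

## Interface

Orientations are given as [roll, pitch, yaw] about the fixed x, y, z axes, in that order (R = Rz(yaw) Ry(pitch) Rx(roll)).
In Python, from workcell import telemetry, imaging, arm gives the robot as it stands.
- The arm moves only by the tool apply_moves, never from a script. Its argument "deltas" is one flat list of numbers, 5 for each row, row after row: the finger opening in m, from 0 to 0.094, then the shift along the world's x, y, z in m, then the turn about the world's z in rad. A call has 1 to 12 rows; each row shifts and turns the commanded pose from where the row before left it; what a row does not reach is not made up. A row lasts 1/8 s, in which the tool goes at most 62.5 mm and 10.7 degrees, less where a joint would pass 70% of its speed; a pose out of reach is approached as far as the arm can. A call with a gripper value outside its range is refused whole. The fingers move at their own pace and stop on an object; "grip_force" is the grip in N (left out, the last holds). Time passes only in rows, so rows that do not move let the fingers close. It gives the time, the measured TCP pose, the force and the opening at its end, in the units of the state.
- telemetry.sense(): the state, without advancing time (a new reading comes with each control period).
- imaging.camera(name): name is "side" or "top" or "wrist"; returns a dict with "img" (480x640x3 uint8, red, green, blue), "range_z" (480x640 float32, m along the optical axis (not along the pixel's ray), 0 where there is no reading), "vertical_fov" (degrees; the focal length in pixels is half the picture's height over the tangent of half this angle, whatever the lens; pixels are square), "cx", "cy" (the principal point, pixels), "position" and "rotation" of the camera in the world. Camera axes: x right, y down, z forward; pixel columns grow to the right and rows downward; lengths in m; the calibration is good to about 2 mm. A picture is of the moment at which its call begins.
- arm.close_job(): hands the job in, once; it reports no verdict.
The state is a dict: "t": time; "joint_positions": joint angles; "joint_velocities": joint speeds; "effort": joint torques, N m; "eef_pos": TCP position; "orientation": TCP orientation; "wrist_force": force on the tool from outside, world axes, zero at the start; "moment": the same for the moment, N m; "grip_width": finger opening in m.
Only numpy, scipy, OpenCV 4.12 (cv2) and the standard library are available. Lean on these libraries where they do the work, as an engineer would, in place of code of your own. Each camera call takes 0.05 s, during which the arm holds its last target. There are 200 camera calls.

## Working session

There is one attempt and no reset: what is moved stays moved. The work goes in short steps, Python scripts to look and compute and a tool call to move; the robot and the scene stay as the last step left them, time stands still between calls to the robot, and variables do not carry over. Pictures are saved under pics/ and viewed, about 8 in all and at most 12, crops included, and the job is handed in when it is done.

Besides the shell and the picture viewer there is one more tool, called in YAML: its name, and indented under it one key for each argument. apply_moves: Moves the arm, as the interface text tells. Its arguments: {"type":"object","properties":{"deltas":{"type":"array","items":{"type":"number"}},"grip_force":{"type":"number"}},"required":["deltas"]}

```bash
mkdir -p pics; ls; cat > h.py <<'E'
import numpy as np,cv2
from workcell import telemetry,imaging,arm
def cam(n,fn=None):
    c=imaging.camera(n)
    if fn: cv2.imwrite('pics/'+fn,c['img'][:,:,::-1])
    return c
def world(c):
    h,w=c['range_z'].shape; f=h/2/np.tan(np.radians(c['vertical_fov'])/2)
    u,v=np.meshgrid(np.arange(w),np.arange(h)); z=c['range_z']
    P=np.stack([(u-c['cx'])/f*z,(v-c['cy'])/f*z,z],-1)
    return P@np.array(c['rotation']).T+np.array(c['position'])
def ray(c,u,v,h):
    f=c['img'].shape[0]/2/np.tan(np.radians(c['vertical_fov'])/2)
    d=np.array(c['rotation'])@np.array([(u-c['cx'])/f,(v-c['cy'])/f,1.]);p=np.array(c['position'])
    return p+d*(h-p[2])/d[2]
E
python3 - <<'E'
from h import *
import pickle
for n in('top','side'):
    c=cam(n,n+'0.png'); pickle.dump(c,open(n+'0.pkl','wb')); print(n,c['position'],c['rotation'],c['vertical_fov'],c['cx'],c['cy'])
print(telemetry.sense())
E
```

```text
pics
top [0.39820497 0.01336744 1.32407613] [-3.01869604 -0.02519755 -1.55640254] 53.47101097539229 314.6799776109709 237.39746772981542
side [0.61102082 1.08622161 0.51581023] [-1.94895604  0.02587476  3.07284021] 45.0832788708001 327.89210384872933 242.74337163969628
{'t': 0.1, 'joint_positions': array([ 1.00052817e+00,  2.07364467e-01,  1.54279673e+00, -2.19736781e-05,
        1.39350233e+00, -1.50539156e-01]), 'joint_velocities': array([ 0.00097745,  0.00038542, -0.0044882 ,  0.00040981,  0.00049003,
        0.00074922]), 'effort': array([ 1.26231093e-04, -3.71866143e+01, -2.82292128e+01,  6.98711607e-02,
        3.11556074e-02, -6.09795870e-05]), 'eef_pos': array([0.23391814, 0.52438596, 0.16689696]), 'orientation': array([-1.71089528,  1.56872534, -2.13062038]), 'wrist_force': array([ 0.40694115, -0.33631697,  0.71066014]), 'moment': array([-0.03906357,  0.03035017, -0.00746481]), 'grip_width': 0.09405712049480068}
```

View pics/top0.png

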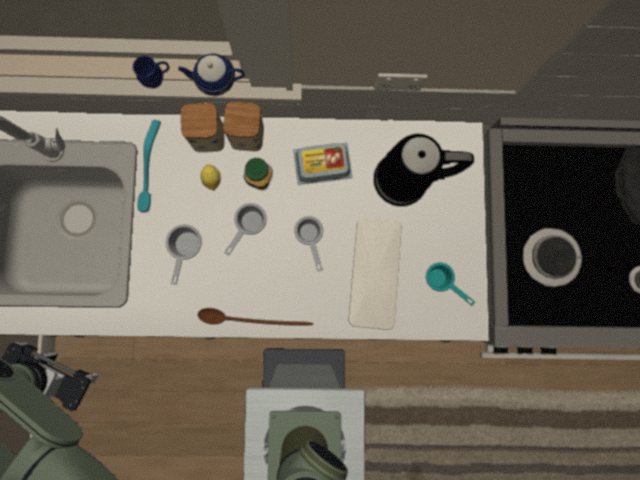

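View pics/side0.png

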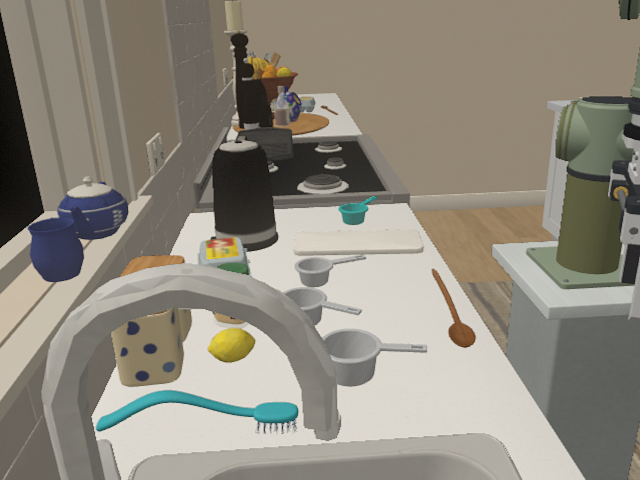

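The top view shows the cups at about (184,242) for the large, (250,219) for the middle and (309,231) for the small. The slab is at (375,273), and the turquoise decoy at (440,277). All handles point towards the robot (down in the image).

```bash
cat >> h.py <<'E'
from scipy.spatial.transform import Rotation as Ro
def fix(c):
    c['rotation']=Ro.from_euler('xyz',c['rotation']).as_matrix() if np.ndim(c['rotation'])==1 else c['rotation']; return c
E
python3 - <<'E'
from h import *
import pickle
c=fix(pickle.load(open('top0.pkl','rb'))); W=world(c); print(c['rotation'].round(3))
img=c['img'].astype(int); sat=img.max(2)-img.min(2)
print('table z',W[300,230],W[150,400])
for n,(u0,v0,u1,v1),H in(('L',(160,218,210,290),.052),('M',(220,198,272,258),.046),('S',(290,210,330,275),.040)):
    m=np.zeros(sat.shape,np.uint8); m[v0:v1,u0:u1]=((W[...,2]>H-.012)&(W[...,2]<H+.015))[v0:v1,u0:u1]
    k=cv2.getStructuringElement(cv2.MORPH_ELLIPSE,(11,11))
    cs=max(cv2.findContours(m,cv2.RETR_EXTERNAL,cv2.CHAIN_APPROX_NONE)[0],key=cv2.contourArea)
    f=np.zeros_like(m); cv2.drawContours(f,[cs],-1,1,-1)
    body=cv2.morphologyEx(f,cv2.MORPH_OPEN,cv2.getStructuringElement(cv2.MORPH_ELLIPSE,(15,15)))
    cc=max(cv2.findContours(body,cv2.RETR_EXTERNAL,cv2.CHAIN_APPROX_NONE)[0],key=cv2.contourArea)
    (cu,cv_),r=cv2.minEnclosingCircle(cc); M=cv2.moments(body,True); cu,cv_=M['m10']/M['m00'],M['m01']/M['m00']
    C=ray(c,cu,cv_,H); pts=np.array([ray(c,u,v,H) for u,v in np.argwhere(f>0)[:,::-1]])-C
    d=np.hypot(pts[:,0],pts[:,1]); far=pts[d>.065]; a=far[:,:2].mean(0)
    print(n,C.round(4),'diam',2*np.sqrt(M['m00']/np.pi)*1.1/(480/2/np.tan(np.radians(c['vertical_fov'])/2))*1.16,'z',np.median(W[...,2][m>0]),'reach',d.max(),'handle ang deg',np.degrees(np.arctan2(a[1],a[0])))
m=np.zeros(sat.shape,np.uint8);m[205:340,335:415]=((W[...,2]>.010)&(W[...,2]<.025))[205:340,335:415]
cs=max(cv2.findContours(m,cv2.RETR_EXTERNAL,cv2.CHAIN_APPROX_NONE)[0],key=cv2.contourArea)
b=cv2.boxPoints(cv2.minAreaRect(cs)); B=np.array([ray(c,u,v,.017) for u,v in b]); print('slab',B.round(3).tolist(),B.mean(0),np.linalg.norm(np.diff(B,axis=0),axis=1), np.median(W[...,2][m>0]))
E
```

```text
[[ 0.014 -0.992  0.123]
 [-1.    -0.017 -0.023]
 [ 0.025 -0.123 -0.992]]
table z [ 3.85122860e-01  2.12279588e-01 -2.68518288e-05] [ 0.80450111 -0.24960455  0.0489785 ]
L [0.5379 0.335  0.052 ] diam 0.09651336741485224 z 0.05127688620874882 reach 0.11442196076423013 handle ang deg 169.65839197796757
M [0.6051 0.1601 0.046 ] diam 0.08648271868350878 z 0.045510856414331724 reach 0.11417131544855803 handle ang deg 147.7527287097376
S [0.5769 0.0015 0.04  ] diam 0.07816285995608972 z 0.039187717137309175 reach 0.11425677144718514 handle ang deg -163.381046037757
slab [[0.32, -0.109, 0.017], [0.619, -0.134, 0.017], [0.61, -0.263, 0.017], [0.311, -0.234, 0.017]] [ 0.46484887 -0.18493032  0.017     ] [0.29951789 0.12866948 0.29999563] 0.016869314356416254
```

```bash
cat >> h.py <<'E'
def st():
    s=telemetry.sense(); R=Ro.from_euler('xyz',s['orientation']).as_matrix()
    print('t %.2f'%s['t'],'p',np.round(s['eef_pos'],4),'jaw deg %.2f'%np.degrees(np.arctan2(R[1,1],R[0,1])),'toolx',R[:,0].round(3),'q',np.round(s['joint_positions'],2),'F',np.round(s['wrist_force'],1),'w %.4f'%s['grip_width'])
    return s
E
python3 -c "
from h import *
st()"
```

```text
t 0.10 p [0.2339 0.5244 0.1669] jaw deg 65.95 toolx [-0.001 -0.002 -1.   ] q [ 1.    0.21  1.54 -0.    1.39 -0.15] F [ 0.4 -0.3  0.7] w 0.0941
```

apply_moves:
  deltas: [0.05,0.0385,-0.0295,-0.003,0.04,0.05,0.0385,-0.0295,-0.003,0.04,0.05,0.0385,-0.0295,-0.003,0.04,0.05,0.0385,-0.0295,-0.003,0.04,0.05,0.0385,-0.0295,-0.003,0.04,0.05,0.0385,-0.0295,-0.003,0.04,0.05,0,0,0,0,0.05,0,0,0,0]

```text
t: 1.1
eef_pos: [0.4647, 0.348, 0.1494]
orientation: [-2.865, 1.569, -3.046]
wrist_force: [-0.2, 0.9, -0.9]
grip_width: 0.0503
```

```bash
python3 - <<'E'
from h import *
st(); c=fix(cam('wrist','w1.png')); print(c['position'],c['rotation'].round(2).tolist(),c['vertical_fov'])
E
```

```text
t 1.10 p [0.4647 0.348  0.1494] jaw deg 79.66 toolx [-0.002 -0.    -1.   ] q [ 0.49  0.23  1.55  0.    1.36 -0.9 ] F [-0.2  0.9 -0.9] w 0.0503
[0.39291802 0.36252348 0.36585933] [[0.18, 0.95, 0.25], [0.98, -0.17, -0.05], [-0.0, 0.25, -0.97]] 58.371133803616615
```

View pics/w1.png

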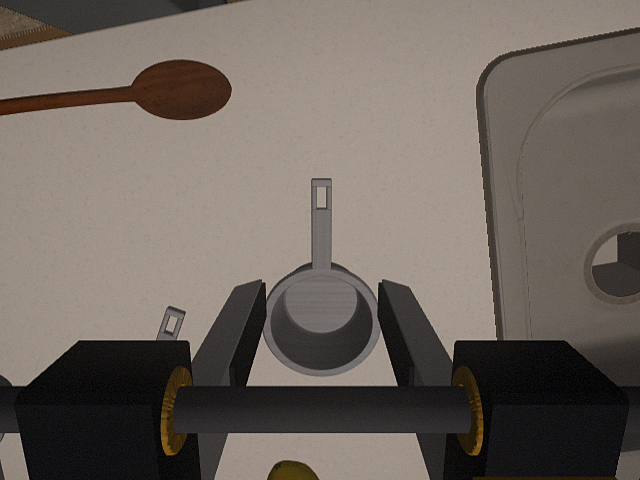

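The wrist view has the large cup's handle at column 321, centred between the fingers at 265 and 378, so I can descend.

apply_moves:
  deltas: [0.05,0,0,-0.04,0,0.05,0,0,-0.04,0,0.05,0,0,-0.02,0,0.05,0,0,-0.018,0,0.05,0,0,0,0,0.008,0,0,0,0,0.008,0,0,0,0,0.008,0,0,0,0,0.008,0,0,0,0,0.008,0,0,0,0]
  grip_force: 45

```text
t: 2.4
eef_pos: [0.4655, 0.348, 0.0321]
orientation: [0.65, 1.571, 0.47]
wrist_force: [-0.0, 1.2, -0.2]
grip_width: 0.0083
```

```bash
python3 - <<'E'
from h import *
st(); c=fix(cam('wrist')); cv2.imwrite('pics/w2.png',c['img'][:,:,::-1])
E
```

```text
t 2.40 p [0.4655 0.348  0.0321] jaw deg 79.69 toolx [ 0.  0. -1.] q [ 0.49  0.36  1.64 -0.    1.13 -0.9 ] F [-0.   1.2 -0.2] w 0.0083
```

View pics/w2.png

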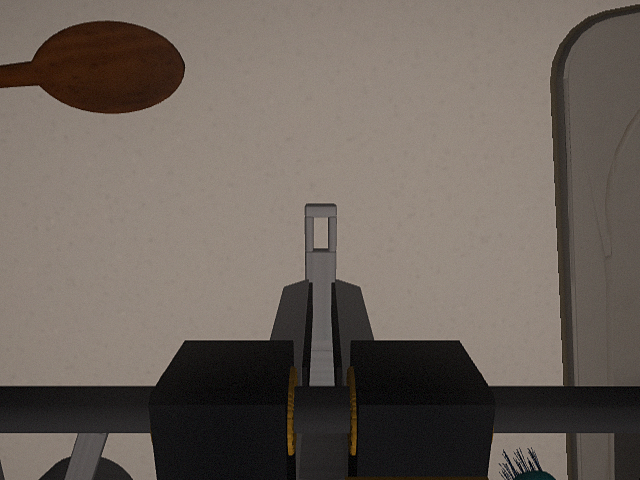

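The fingers straddle the strap (columns 305–336), but the opening reads 8 mm where the strap should give 15. I'll close further to see whether anything is held.

apply_moves:
  deltas: [0.0,0,0,0,0,0.0,0,0,0,0,0.0,0,0,0,0]

```text
t: 2.82
eef_pos: [0.4653, 0.3481, 0.0319]
orientation: [-2.406, 1.571, -2.586]
wrist_force: [-0.8, -0.1, -0.4]
grip_width: 0.0004
```

```bash
python3 - <<'E'
from h import *
st(); c=fix(cam('side')); cv2.imwrite('pics/s2.png',cv2.resize(c['img'][280:440,250:480,::-1],None,fx=3,fy=3))
E
```

```text
t 2.83 p [0.4653 0.3481 0.0319] jaw deg 79.70 toolx [-0. -0. -1.] q [ 0.49  0.36  1.64 -0.    1.13 -0.9 ] F [-0.8 -0.1 -0.4] w 0.0004
```

View pics/s2.png

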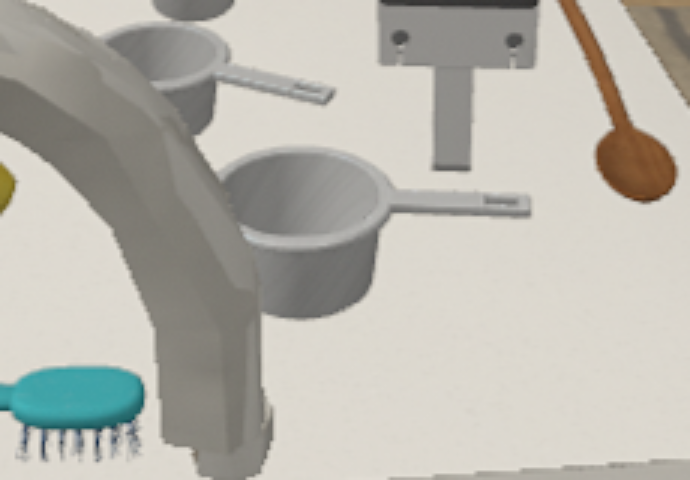

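```bash
python3 - <<'E'
from h import *
def proj(c,P):
    f=240/np.tan(np.radians(c['vertical_fov'])/2); q=c['rotation'].T@(np.array(P)-c['position']); return (f*q[:2]/q[2]+[c['cx'],c['cy']]).round(1)
for n in('side','top'):
    c=fix(cam(n)); W=world(c)
    print(n,'tcp',proj(c,[.465,.348,.032]),'strap',proj(c,[.464,.3485,.049]),'cup',proj(c,[.538,.335,.052]))
    if n=='side': print([(v,W[v,400].round(3).tolist()) for v in (310,320,328,333,336,340,346,348,350)])
    else: print([(v,W[v,180].round(3).tolist()) for v in (262,266,270,274)], W[242,184].round(3))
c=fix(cam('wrist'));W=world(c);print('wrist strap',W[220:290:10,321].round(3).tolist(),'finger',W[300,290].round(3),W[285,295].round(3), W[300,350].round(3), 'tcp px',proj(c,[.465,.348,.032]))
E
```

```text
side tcp [399.2 356.6] strap [400.1 347. ] cup [349.9 343.4]
[(310, [0.467, 0.358, 0.117]), (320, [0.468, 0.362, 0.103]), (328, [0.467, 0.358, 0.087]), (333, [0.467, 0.362, 0.081]), (336, [0.465, 0.352, 0.07]), (340, [0.444, 0.246, -0.002]), (346, [0.464, 0.349, 0.051]), (348, [0.465, 0.354, 0.051]), (350, [0.466, 0.359, 0.05])]
top tcp [178.7 269.4] strap [176.8 269.5] cup [183.  241.7]
[(262, [0.473, 0.299, 0.212]), (266, [0.464, 0.299, 0.212]), (270, [0.455, 0.299, 0.21]), (274, [0.445, 0.299, 0.208])] [0.543 0.345 0.001]
wrist strap [[0.445, 0.353, -0.0], [0.451, 0.352, -0.001], [0.456, 0.351, 0.0], [0.448, 0.352, 0.052], [0.453, 0.352, 0.052], [0.458, 0.351, 0.052], [0.463, 0.35, 0.052]] finger [0.455 0.339 0.092] [ 0.482  0.33  -0.   ] [0.459 0.362 0.093] tcp px [318.5 271.4]
```

The side view's depth puts the fingertips at z≈0.068 directly above the strap, while telemetry gives TCP z=0.032. The fingers shut without touching it, so the reported z is about 36 mm too low at the tips. I'll measure the tip and body heights before correcting for this.

```bash
python3 - <<'E'
from h import *
c=fix(cam('side'));W=world(c)
r=W[200:345,395:406]; print([(v,np.median(W[v,396:405],axis=0).round(3).tolist()) for v in list(range(240,330,8))+list(range(330,342))])
# halves of finger extents in x at tip
print([(u,W[334,u].round(3).tolist()) for u in (392,394,396,404,406,408,410)])
E
```

```text
[(240, [0.47, 0.358, 0.225]), (248, [0.469, 0.359, 0.213]), (256, [0.471, 0.37, 0.206]), (264, [0.469, 0.359, 0.19]), (272, [0.482, 0.426, 0.209]), (280, [0.483, 0.434, 0.201]), (288, [0.481, 0.425, 0.186]), (296, [0.481, 0.427, 0.175]), (304, [0.468, 0.36, 0.128]), (312, [0.467, 0.36, 0.115]), (320, [0.467, 0.36, 0.101]), (328, [0.467, 0.361, 0.088]), (330, [0.467, 0.36, 0.085]), (331, [0.467, 0.36, 0.083]), (332, [0.467, 0.359, 0.081]), (333, [0.467, 0.36, 0.08]), (334, [0.467, 0.36, 0.078]), (335, [0.466, 0.357, 0.075]), (336, [0.465, 0.353, 0.071]), (337, [0.443, 0.238, -0.001]), (338, [0.444, 0.241, -0.001]), (339, [0.444, 0.244, -0.001]), (340, [0.445, 0.248, -0.0]), (341, [0.445, 0.251, -0.001])]
[(392, [0.455, 0.229, 0.001]), (394, [0.476, 0.359, 0.078]), (396, [0.473, 0.362, 0.08]), (404, [0.461, 0.36, 0.078]), (406, [0.459, 0.363, 0.079]), (408, [0.428, 0.232, 0.001]), (410, [0.424, 0.231, -0.001])]
```

apply_moves:
  deltas: [0.05,0,0,0,0,0.05,0,0,0,0,0.05,0,0,0,0,0.05,0,0,-0.015,0,0.05,0,0,-0.012,0,0.05,0,0,-0.01,0,0.05,0,0,0,0,0.008,0,0,0,0,0.008,0,0,0,0,0.008,0,0,0,0,0.008,0,0,0,0]

```text
t: 4.45
eef_pos: [0.4655, 0.3481, -0.0048]
orientation: [0.472, 1.57, 0.292]
wrist_force: [-0.8, -0.8, 1.8]
grip_width: 0.0143
```

```bash
python3 - <<'E'
from h import *
st(); c=fix(cam('side'));W=world(c)
print([(v,np.median(W[v,396:405],axis=0).round(3).tolist()) for v in range(330,372,3)])
E
```

```text
t 4.45 p [ 0.4655  0.3481 -0.0048] jaw deg 79.70 toolx [ 0.  0. -1.] q [ 0.49  0.41  1.66 -0.    1.06 -0.9 ] F [-0.8 -0.8  1.8] w 0.0143
[(330, [0.469, 0.367, 0.089]), (333, [0.469, 0.367, 0.084]), (336, [0.468, 0.367, 0.079]), (339, [0.468, 0.368, 0.075]), (342, [0.468, 0.367, 0.069]), (345, [0.468, 0.366, 0.064]), (348, [0.467, 0.366, 0.059]), (351, [0.468, 0.367, 0.054]), (354, [0.468, 0.367, 0.049]), (357, [0.467, 0.366, 0.043]), (360, [0.466, 0.36, 0.034]), (363, [0.457, 0.315, -0.001]), (366, [0.459, 0.324, -0.001]), (369, [0.46, 0.332, -0.001])]
```

Gripped at 14.3 mm, so the tip offset of about +39 mm is confirmed. Next I lift.

apply_moves:
  deltas: [0.008,0,0,0,0,0.008,0,0,0.01,0,0.008,0,0,0.02,0,0.008,0,0,0.025,0,0.008,0,0,0.025,0,0.008,0,0,0.01,0,0.008,0,0,0,0]
  grip_force: 58

```text
t: 5.38
eef_pos: [0.4658, 0.3484, 0.0857]
orientation: [0.712, 1.569, 0.533]
wrist_force: [0.3, -1.1, -1.0]
grip_width: 0.0136
```

```bash
cat >> h.py <<'E'
def rimfit(c,lo,hi,box,H=None):
    """cup-like points in height band, box x0,x1,y0,y1: plane fit + centre"""
    W=world(c); m=(W[...,2]>lo)&(W[...,2]<hi)&(W[...,0]>box[0])&(W[...,0]<box[1])&(W[...,1]>box[2])&(W[...,1]<box[3])&(c['range_z']>0)
    return W[m]
E
python3 - <<'E'
from h import *
s=st(); c=fix(cam('side')); cv2.imwrite('pics/s3.png',cv2.resize(c['img'][220:420,220:480,::-1],None,fx=3,fy=3))
P=rimfit(c,.11,.15,(.47,.60,.27,.40)); 
A=np.c_[P[:,:2]-[.538,.335],np.ones(len(P))]; top=P[P[:,2]>np.percentile(P[:,2],60)]
print(len(P),P.max(0)); 
for x in np.arange(.48,.6,.02):
    q=P[abs(P[:,0]-x)<.006]; print(round(x,3), q[:,2].max() if len(q) else None)
E
```

```text
t 5.38 p [0.4658 0.3484 0.0857] jaw deg 79.70 toolx [ 0.001  0.001 -1.   ] q [ 0.49  0.3   1.61  0.    1.24 -0.9 ] F [ 0.3 -1.1 -1. ] w 0.0136
2401 [0.58673763 0.38369426 0.14993395]
0.48 0.14916512356282186
0.5 0.14264652488576735
0.52 0.14214568570240566
0.54 0.14193719254859322
0.56 0.14116601453434063
0.58 0.14172994922608417
```

View pics/s3.png

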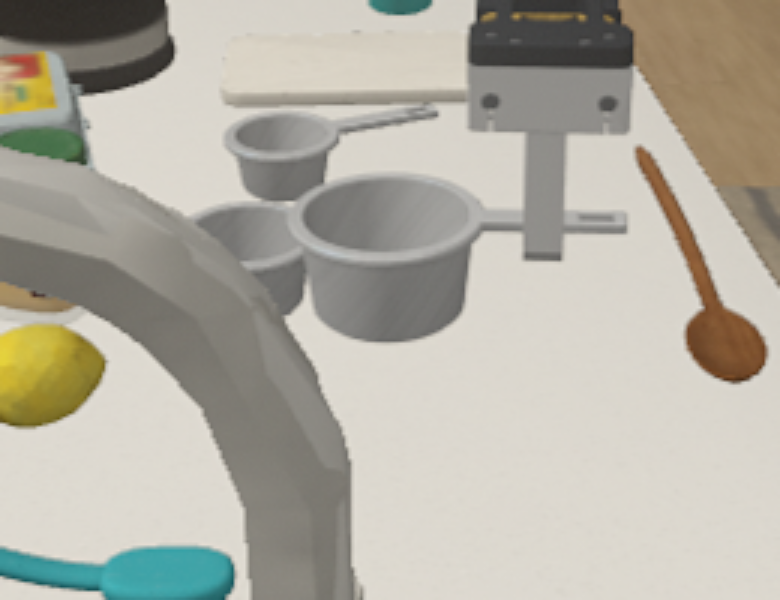

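The cup is held level, with its rim at 0.142 and no visible tilt. Next I carry it to the slab.

apply_moves:
  deltas: [0.008,-0.002,-0.02,0,0.015,0.008,-0.003,-0.035,0,0.015,0.008,-0.0035,-0.05,0,0.015,0.008,-0.0035,-0.05,0,0.015,0.008,-0.0035,-0.05,0,0.015,0.008,-0.0035,-0.05,0,0.015,0.008,-0.0035,-0.05,0,0.015,0.008,-0.0035,-0.05,0,0.015,0.008,-0.0035,-0.05,0,0.015,0.008,-0.0035,-0.05,0,0.015,0.008,-0.0035,-0.05,0,0.015,0.008,-0.003,-0.031,0,0.015]

```text
t: 6.92
eef_pos: [0.4246, -0.1896, 0.0837]
orientation: [2.713, 1.569, 2.712]
wrist_force: [-0.6, 1.3, -0.2]
grip_width: 0.0139
```

apply_moves:
  deltas: [0.008,0,0,0,0,0.008,0,0,-0.025,0,0.008,0,0,-0.025,0,0.008,0,0,-0.015,0,0.008,0,0,0,0]

```text
t: 7.55
eef_pos: [0.4245, -0.1862, 0.0184]
orientation: [2.495, 1.567, 2.496]
wrist_force: [1.1, 0.3, -0.9]
grip_width: 0.0141
```

```bash
python3 - <<'E'
from h import *
s=st(); c=fix(cam('side')); W=world(c)
P=rimfit(c,.02,.095,(.43,.56,-.25,-.12)); print(len(P))
for x in np.arange(.44,.56,.02):
    q=P[abs(P[:,0]-x)<.006]; print(round(x,3), (q[:,2].max(),q[:,2].min(),q[:,1].min(),q[:,1].max()) if len(q) else None)
cv2.imwrite('pics/s4.png',cv2.resize(c['img'][180:330,250:480,::-1],None,fx=3,fy=3))
E
```

```text
t 7.55 p [ 0.4245 -0.1862  0.0184] jaw deg 90.06 toolx [-0.003  0.002 -1.   ] q [-0.6   0.16  1.94  0.    1.04 -2.17] F [ 1.1  0.3 -0.9] w 0.0141
1137
0.44 (np.float64(0.0940523369350687), np.float64(0.060003296976818055), np.float64(-0.20046334617151484), np.float64(-0.1632427029492063))
0.46 (np.float64(0.07554840490960557), np.float64(0.027322305733361307), np.float64(-0.21574117864375508), np.float64(-0.15479227501626913))
0.48 (np.float64(0.07486772847462186), np.float64(0.02084750566760346), np.float64(-0.22868470621193526), np.float64(-0.1394873781857171))
0.5 (np.float64(0.07400261608407743), np.float64(0.02200888509370791), np.float64(-0.23033788257925436), np.float64(-0.13496833964818578))
0.52 (np.float64(0.07340279054468424), np.float64(0.02118261399987792), np.float64(-0.23074922361540828), np.float64(-0.13925946337053796))
0.54 (np.float64(0.07356845999238587), np.float64(0.0234056156983109), np.float64(-0.213042311115911), np.float64(-0.148787263712449))
0.56 None
```

apply_moves:
  deltas: [0.008,0,0,-0.0025,0,0.008,0,0,-0.0015,0,0.008,0,0,0,0,0.02,0,0,0,0,0.04,0,0,0,0,0.05,0,0,0,0,0.05,0,0,0.03,0,0.05,0,0,0.05,0,0.05,0,0,0.03,0,0.05,0,0,0,0]

```text
t: 8.85
eef_pos: [0.4281, -0.1894, 0.1287]
orientation: [-0.604, 1.564, -0.603]
wrist_force: [0.1, 0.7, 0.2]
grip_width: 0.0499
```

```bash
cat >> h.py <<'E'
def cupfit(c,box,lo,hi):
    """top camera: rim circle centre (opened mask) and handle dir at given height band; box x0,x1,y0,y1"""
    W=world(c); m=((W[...,2]>lo)&(W[...,2]<hi)&(W[...,0]>box[0])&(W[...,0]<box[1])&(W[...,1]>box[2])&(W[...,1]<box[3])).astype(np.uint8)
    cs=max(cv2.findContours(m,cv2.RETR_EXTERNAL,cv2.CHAIN_APPROX_NONE)[0],key=cv2.contourArea)
    f=np.zeros_like(m); cv2.drawContours(f,[cs],-1,1,-1)
    b=cv2.morphologyEx(f,cv2.MORPH_OPEN,cv2.getStructuringElement(cv2.MORPH_ELLIPSE,(15,15)))
    M=cv2.moments(b,True); H=np.median(W[...,2][(m>0)]); C=ray(c,M['m10']/M['m00'],M['m01']/M['m00'],H)
    pts=np.array([ray(c,u,v,H) for u,v in np.argwhere(f>0)[:,::-1]])-C; d=np.hypot(pts[:,0],pts[:,1]); a=pts[d>.065][:,:2].mean(0)
    print('cup',C.round(4),'handle deg %.1f'%np.degrees(np.arctan2(a[1],a[0])),'reach',d.max().round(3),'area diam mm',(2000*np.sqrt(M['m00']/np.pi)/480*1.27).round(1),'zspread',np.percentile(W[...,2][m>0],[5,95]).round(4))
    return C
E
python3 - <<'E'
from h import *
st(); c=fix(cam('side')); P=rimfit(c,.025,.095,(.44,.56,-.25,-.12)); W=world(c)
for x in np.arange(.46,.56,.02):
    q=P[abs(P[:,0]-x)<.006]; print(round(x,3), (q[:,2].max(),q[:,2].min(),q[:,1].min(),q[:,1].max()) if len(q) else None)
print('M/S from side rim'); 
c=fix(cam('top'))
for box,h in(((.37,.57,-.26,-.1),.069),((.48,.67,.1,.24),.046),((.45,.63,-.06,.05),.04)):
    try: cupfit(c,box,h-.012,h+.012)
    except Exception as e: print(e)
E
```

```text
t 8.85 p [ 0.4281 -0.1894  0.1287] jaw deg 90.01 toolx [ 0.006 -0.004 -1.   ] q [-0.6   0.01  1.84 -0.    1.28 -2.17] F [0.1 0.7 0.2] w 0.0499
0.46 (np.float64(0.06907217436458196), np.float64(0.030763545171809514), np.float64(-0.2171316896022446), np.float64(-0.15500347980308682))
0.48 (np.float64(0.06863357939494052), np.float64(0.02535636016194459), np.float64(-0.2319281981037531), np.float64(-0.1432000651238008))
0.5 (np.float64(0.06959687573828272), np.float64(0.02511382872208834), np.float64(-0.23371912968155928), np.float64(-0.1372617612432565))
0.52 (np.float64(0.06956126442942956), np.float64(0.02602866062440673), np.float64(-0.22949043371135214), np.float64(-0.14148920124722753))
0.54 (np.float64(0.06983630858821172), np.float64(0.025509390750610816), np.float64(-0.21915358916772454), np.float64(-0.15192506329511102))
0.56 None
M/S from side rim
float division by zero
cup [0.6052 0.1602 0.0456] handle deg 147.7 reach 0.114 area diam mm 85.4 zspread [0.0388 0.0499]
cup [0.577  0.0015 0.0394] handle deg -163.4 reach 0.114 area diam mm 77.2 zspread [0.0339 0.0436]
```

apply_moves:
  deltas: [0.05,0.0128,0.0431,0,-0.0626,0.05,0.0128,0.0431,0,-0.0626,0.05,0.0128,0.0431,0,-0.0626,0.05,0.0128,0.0431,0,-0.0626,0.05,0.0128,0.0431,0,-0.0626,0.05,0.0128,0.0431,0,-0.0626,0.05,0.0128,0.0431,0,-0.0626,0.05,0.0128,0.0431,0,-0.0626,0.05,0.0128,0.0431,0,-0.0626,0.05,0,0,0,0,0.05,0,0,0,0]

```text
t: 10.32
eef_pos: [0.5394, 0.1992, 0.1237]
orientation: [-2.232, 1.566, -2.794]
wrist_force: [0.6, 0.4, 0.5]
grip_width: 0.0502
```

```bash
python3 - <<'E'
from h import *
st(); c=fix(cam('wrist','w3.png')); W=world(c)
m=(W[...,2]>.035)&(W[...,2]<.055)&(c['range_z']>0)&(W[...,0]>.49)&(W[...,0]<.56)&(W[...,1]>.17)&(W[...,1]<.25)
P=W[m]; d=np.hypot(P[:,0]-.6052,P[:,1]-.1602); P=P[d>.055]; q=P[:,:2].mean(0); u,s,v=np.linalg.svd(P[:,:2]-q); print(len(P),P.mean(0),'dir',np.degrees(np.arctan2(v[0,1],v[0,0])),'width',np.ptp((P[:,:2]-q)@v[1]))
c=fix(cam('top')); cupfit(c,(.40,.57,-.26,-.1),.06,.08)
E
```

```text
t 10.32 p [0.5394 0.1992 0.1237] jaw deg 57.78 toolx [-0.004 -0.001 -1.   ] q [ 0.2   0.25  1.58 -0.    1.31 -0.8 ] F [0.6 0.4 0.5] w 0.0502
1506 [0.53514933 0.20545969 0.04545057] dir -32.950961347648665 width 0.014947260020749087
cup [ 0.4983 -0.1866  0.0681] handle deg 179.5 reach 0.097 area diam mm 95.3 zspread [0.063  0.0729]
```

apply_moves:
  deltas: [0.05,0.002,0.002,-0.04,0,0.05,0,0,-0.04,0,0.05,0,0,-0.03,0,0.05,0,0,-0.016,0,0.05,0,0,-0.01,0,0.05,0,0,0,0,0.008,0,0,0,0,0.008,0,0,0,0,0.008,0,0,0,0,0.008,0,0,0,0,0.008,0,0,0,0]

```text
t: 11.8
eef_pos: [0.5433, 0.2021, -0.0098]
orientation: [1.014, 1.57, 0.451]
wrist_force: [0.7, -0.1, 0.7]
grip_width: 0.0142
```

apply_moves:
  deltas: [0.008,0,0,0.01,0,0.008,0,0,0.025,0,0.008,0,0,0.03,0,0.008,0,0,0.03,0,0.008,-0.006,-0.02,0,0,0.008,-0.013,-0.043,0,0,0.008,-0.015,-0.05,0,0,0.008,-0.015,-0.05,0,0,0.008,-0.015,-0.05,0,0,0.008,-0.015,-0.05,0,0,0.008,-0.015,-0.05,0,0,0.008,-0.0122,-0.0332,0,0]

```text
t: 13.3
eef_pos: [0.4337, -0.1462, 0.0833]
orientation: [-2.823, 1.568, 2.895]
wrist_force: [0.6, 0.6, -1.1]
grip_width: 0.0136
```

apply_moves:
  deltas: [0.008,0,0,0,0,0.008,0,0,0,0,0.008,0,0,0,0]

```text
t: 13.68
eef_pos: [0.4365, -0.1432, 0.0844]
orientation: [3.035, 1.57, 2.473]
wrist_force: [0.4, 0.8, -1.2]
grip_width: 0.0137
```

```bash
cat >> h.py <<'E'
def circ(P,r):
    from scipy.optimize import least_squares
    return least_squares(lambda c:np.hypot(P[:,0]-c[0],P[:,1]-c[1])-r,P[:,:2].mean(0),loss='soft_l1',f_scale=.002).x
def sidecup(c,rimz,r,box):
    """outer collar points seen by side camera (collar outer wall)"""
    P=rimfit(c,rimz-.006,rimz+.003,box); 
    return len(P),(P[:,0].min()+P[:,0].max())/2,P[:,1].max()-r,P[:,1].min()+r
E
python3 - <<'E'
from h import *
st(); c=fix(cam('side','s5.png')); print('large',sidecup(c,.069,.048,(.44,.56,-.25,-.12)))
P=rimfit(c,.12,.16,(.44,.56,-.25,-.12)); print(len(P)); 
for x in np.arange(.46,.56,.02):
    q=P[abs(P[:,0]-x)<.006]; print(round(x,3), (q[:,2].max(),q[:,1].min(),q[:,1].max()) if len(q) else None)
z=np.percentile(P[:,2],98);print('mid',z,sidecup(c,z,.044,(.45,.56,-.25,-.12)))
E
```

```text
t 13.68 p [ 0.4365 -0.1432  0.0844] jaw deg 57.81 toolx [-0.001  0.001 -1.   ] q [-0.51  0.05  1.9   0.    1.19 -1.51] F [ 0.4  0.8 -1.2] w 0.0137
large (260, np.float64(0.4935698793054106), np.float64(-0.1852969311862373), np.float64(-0.18608462914200824))
644
0.46 (np.float64(0.15975129426980755), np.float64(-0.2010533060856059), np.float64(-0.12843225664485014))
0.48 (np.float64(0.13900142905219748), np.float64(-0.22395325759889984), np.float64(-0.14370163053155904))
0.5 (np.float64(0.13856847819269885), np.float64(-0.22740400221532542), np.float64(-0.13771485543147266))
0.52 (np.float64(0.13862336763783867), np.float64(-0.22364430458627416), np.float64(-0.14025930937301423))
0.54 (np.float64(0.13931779633960245), np.float64(-0.20415509111468078), np.float64(-0.15527652565071803))
0.56 None
mid 0.15601536873091726 (10, np.float64(0.45280633080867844), np.float64(-0.16846588344986663), np.float64(-0.08950963277638162))
```

View pics/s5.png

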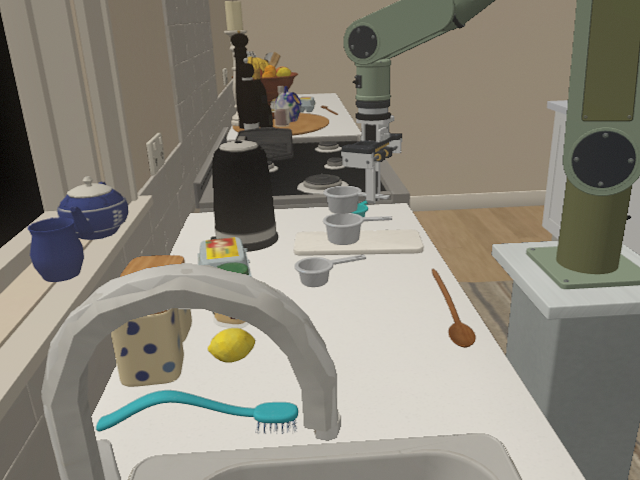

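The side view shows the middle cup held level over the large one, which stands on the slab at (343,228). A shift of about (-2,-3) mm centres it, and then I lower.

apply_moves:
  deltas: [0.008,-0.002,-0.003,-0.015,0,0.008,0,0,-0.02,0,0.008,0,0,-0.012,0,0.008,0,0,-0.008,0,0.008,0,0,-0.004,0,0.008,0,0,0,0,0.008,0,0,0,0]

```text
t: 14.6
eef_pos: [0.4354, -0.1475, 0.0265]
orientation: [0.033, 1.57, -0.53]
wrist_force: [0.4, 0.2, -0.7]
grip_width: 0.0141
```

```bash
python3 - <<'E'
from h import *
st(); c=fix(cam('side'))
P=rimfit(c,.05,.1,(.44,.56,-.25,-.12)); 
for x in np.arange(.46,.56,.02):
    q=P[abs(P[:,0]-x)<.004]; print(round(x,3), (q[:,2].max(),q[:,1].min(),q[:,1].max()) if len(q) else None)
E
```

```text
t 14.60 p [ 0.4354 -0.1475  0.0265] jaw deg 57.73 toolx [ 0.001 -0.001 -1.   ] q [-0.52  0.14  1.95 -0.    1.06 -1.52] F [ 0.4  0.2 -0.7] w 0.0141
0.46 (np.float64(0.0818664506790408), np.float64(-0.2092881878223074), np.float64(-0.14806943815386475))
0.48 (np.float64(0.08128123951158972), np.float64(-0.23068536418901142), np.float64(-0.14379504368152163))
0.5 (np.float64(0.08212630976765184), np.float64(-0.23345623639456314), np.float64(-0.1369679225755449))
0.52 (np.float64(0.08086425759158039), np.float64(-0.2268613977926437), np.float64(-0.14037224658789516))
0.54 (np.float64(0.08103153092205884), np.float64(-0.2100016369806077), np.float64(-0.15633791060881652))
0.56 None
```

Rim at 0.081 and home is 0.075, with no contact force. I lower about 5 mm more, release, and lift a little.

apply_moves:
  deltas: [0.008,0,0,-0.003,0,0.008,0,0,-0.002,0,0.008,0,0,0,0,0.02,0,0,0,0,0.04,0,0,0,0,0.04,0,0,0,0,0.04,0,0,0.04,0,0.04,0,0,0.02,0,0.04,0,0,0,0]

```text
t: 15.78
eef_pos: [0.4366, -0.1482, 0.0827]
orientation: [0.047, 1.566, -0.517]
wrist_force: [0.1, 0.1, -0.9]
grip_width: 0.0397
```

```bash
cat >> h.py <<'E'
def rims(lo=.05,hi=.095,box=(.44,.56,-.25,-.12)):
    st(); c=fix(cam('side')); P=rimfit(c,lo,hi,box)
    for x in np.arange(.46,.56,.02):
        q=P[abs(P[:,0]-x)<.004]; print(round(x,3), np.round((q[:,2].max(),q[q[:,1]<-.19][:,2].max(),q[q[:,1]>-.18][:,2].max(),q[:,1].min(),q[:,1].max()),4) if len(q) else None)
    return c
E
python3 - <<'E'
from h import *
rims()
E
```

```text
t 15.78 p [ 0.4366 -0.1482  0.0827] jaw deg 57.73 toolx [ 0.004 -0.002 -1.   ] q [-0.52  0.05  1.9  -0.    1.18 -1.52] F [ 0.1  0.1 -0.9] w 0.0397
0.46 [ 0.0759  0.0743  0.0759 -0.2062 -0.1502]
0.48 [ 0.0755  0.0747  0.0755 -0.2259 -0.1442]
0.5 [ 0.0748  0.0748  0.0746 -0.2332 -0.1389]
0.52 [ 0.0752  0.0752  0.0745 -0.226  -0.1404]
0.54 [ 0.0752  0.0752  0.0738 -0.2064 -0.1564]
0.56 None
```

Middle cup is home and level, rim at 0.075. Next I straddle both handles and squeeze them into line.

apply_moves:
  deltas: [0.09,-0.003,-0.0057,0,0.095,0.09,-0.003,-0.0057,0,0.095,0.09,-0.003,-0.0057,0,0.094,0.09,0,0,0,0,0.09,0,0,-0.03,0,0.09,0,0,-0.03,0,0.09,0,0,-0.01,0,0.09,0,0,0,0,0.06,0,0,0,0,0.05,0,0,0,0,0.04,0,0,0,0,0.03,0,0,0,0]
  grip_force: 15

```text
t: 17.32
eef_pos: [0.426, -0.1646, 0.0113]
orientation: [-0.597, 1.57, -0.876]
wrist_force: [-0.9, -0.5, 0.5]
grip_width: 0.0538
```

apply_moves:
  deltas: [0.022,0,0,0,0,0.014,0,0,0,0,0.01,0,0,0,0,0.01,0,0,0,0,0.01,0,0,0,0,0.01,0,0,0,0]

```text
t: 18.08
eef_pos: [0.4259, -0.1644, 0.0109]
orientation: [-1.256, 1.571, -1.535]
wrist_force: [-0.0, 0.0, 0.5]
grip_width: 0.015
```

```bash
python3 - <<'E'
from h import *
c=rims(); c=fix(cam('wrist','w4.png'))
E
```

```text
t 18.07 p [ 0.4259 -0.1644  0.0109] jaw deg 74.00 toolx [ 0. -0. -1.] q [-0.56  0.16  1.96 -0.    1.02 -1.85] F [-0.   0.   0.5] w 0.0150
0.46 [ 0.0756  0.0746  0.0756 -0.1962 -0.1637]
0.48 [ 0.0748  0.0745  0.0748 -0.2277 -0.1407]
0.5 [ 0.0754  0.0754  0.0748 -0.2326 -0.1343]
0.52 [ 0.0753  0.0746  0.0753 -0.2264 -0.1365]
0.54 [ 0.0756  0.0756  0.0755 -0.2071 -0.1499]
0.56 None
```

View pics/w4.png

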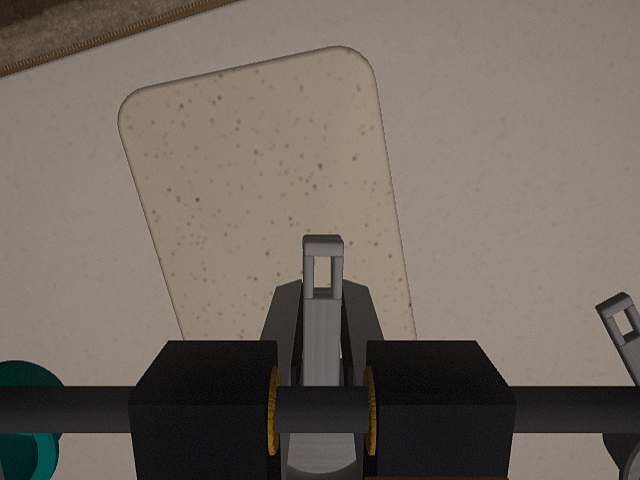

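The strap ends coincide at columns 303–343 and the opening reads 15.0 mm, so both handles are aligned. On to the small cup.

apply_moves:
  deltas: [0.03,0,0,0,0,0.05,0,0,0,0,0.05,0,0,0.03,0,0.05,0,0,0.05,0,0.05,0.0132,0.0241,0.03,0.095,0.05,0.0132,0.0241,0,0.095,0.05,0.0132,0.0241,0,0.095,0.05,0.0132,0.0241,0,0.095,0.05,0.0132,0.0241,0,0.095,0.05,0.0132,0.0241,0,0.095,0.05,0,0,0,0,0.05,0,0,0,0]

```text
t: 19.68
eef_pos: [0.5046, -0.0201, 0.1207]
orientation: [-3.032, 1.57, -2.742]
wrist_force: [0.4, 0.3, -0.4]
grip_width: 0.0496
```

```bash
python3 - <<'E'
from h import *
c=rims(); c=fix(cam('wrist')); W=world(c)
m=(W[...,2]>.03)&(W[...,2]<.05)&(c['range_z']>0)&(W[...,0]>.45)&(W[...,0]<.53)&(W[...,1]>-.06)&(W[...,1]<.02)
P=W[m]; d=np.hypot(P[:,0]-.577,P[:,1]-.0015); P=P[d>.055]; q=P[:,:2].mean(0); u,s,v=np.linalg.svd(P[:,:2]-q); print(len(P),P.mean(0),'dir',np.degrees(np.arctan2(v[0,1],v[0,0])),'width',np.ptp((P[:,:2]-q)@v[1]))
c=fix(cam('top')); cupfit(c,(.35,.57,-.26,-.1),.06,.085)
E
```

```text
t 19.68 p [ 0.5046 -0.0201  0.1207] jaw deg 106.62 toolx [-0.001 -0.    -1.   ] q [-0.21  0.1   1.76 -0.    1.28 -2.07] F [ 0.4  0.3 -0.4] w 0.0496
0.46 [ 0.076   0.0738  0.076  -0.2016 -0.1608]
0.48 [ 0.0752  0.0736  0.0752 -0.2316 -0.1421]
0.5 [ 0.0752  0.0752  0.075  -0.2296 -0.1369]
0.52 [ 0.0744  0.0744  0.0742 -0.2273 -0.1382]
0.54 [ 0.075   0.075   0.0748 -0.2087 -0.1461]
0.56 None
1490 [ 0.49789242 -0.02349136  0.03948723] dir 16.55696920547917 width 0.014985726164734453
cup [ 0.5016 -0.184   0.0732] handle deg 164.0 reach 0.114 area diam mm 95.2 zspread [0.0648 0.0783]
```

apply_moves:
  deltas: [0.05,0,-0.0013,-0.04,0,0.05,0,0,-0.04,0,0.05,0,0,-0.03,0,0.05,0,0,-0.018,0,0.05,0,0,-0.01,0,0.05,0,0,0,0,0.008,0,0,0,0,0.008,0,0,0,0,0.008,0,0,0,0,0.008,0,0,0,0,0.008,0,0,0,0]
  grip_force: 55

```text
t: 21.2
eef_pos: [0.5052, -0.021, -0.0169]
orientation: [-0.436, 1.57, -0.145]
wrist_force: [0.4, -0.1, 0.0]
grip_width: 0.0142
```

apply_moves:
  deltas: [0.008,0,0,0.01,0,0.008,0,0,0.03,0,0.008,0,0,0.04,0,0.008,0,0,0.03,0,0.008,-0.0075,-0.0185,0,0,0.008,-0.0151,-0.0371,0,0,0.008,-0.0151,-0.0371,0,0,0.008,-0.0151,-0.0371,0,0,0.008,-0.0151,-0.0371,0,0,0.008,-0.0075,-0.0186,0,0,0.008,0,0,0,0,0.008,0,0,0,0]

```text
t: 22.7
eef_pos: [0.4298, -0.2059, 0.0931]
orientation: [0.942, 1.57, 1.233]
wrist_force: [-0.5, -0.7, -0.6]
grip_width: 0.0139
```

```bash
python3 - <<'E'
from h import *
c=rims(.115,.15); c=rims(.06,.085)
E
```

```text
t 22.70 p [ 0.4298 -0.2059  0.0931] jaw deg 106.67 toolx [ 0.  0. -1.] q [-0.63  0.08  1.86  0.    1.21 -2.49] F [-0.5 -0.7 -0.6] w 0.0139Traceback (most recent call last):
  File "<stdin>", line 2, in <module>
  File "h.py", line 47, in rims
    q=P[abs(P[:,0]-x)<.004]; print(round(x,3), np.round((q[:,2].max(),q[q[:,1]<-.19][:,2].max(),q[q[:,1]>-.18][:,2].max(),q[:,1].min(),q[:,1].max()),4) if len(q) else None)
                                                                                                ~~~~~~~~~~~~~~~~~~~~~~~^^
    return umr_maximum(a, axis, None, out, keepdims, initial, where)
ValueError: zero-size array to reduction operation maximum which has no identity
```

```bash
python3 - <<'E'
from h import *
c=fix(cam('side','s6.png'))
for lo,hi in((.115,.16),(.06,.085)):
    P=rimfit(c,lo,hi,(.45,.56,-.25,-.12)); print(lo,len(P))
    for x in np.arange(.46,.56,.02):
        q=P[abs(P[:,0]-x)<.004]
        if len(q): print(round(x,3), q[:,2].max().round(4),q[:,1].min().round(4),q[:,1].max().round(4))
E
```

```text
0.115 629
0.46 0.149 -0.2025 -0.1868
0.48 0.1488 -0.2176 -0.1501
0.5 0.1487 -0.2197 -0.1416
0.52 0.1486 -0.2187 -0.1441
0.54 0.1494 -0.2033 -0.1598
0.06 544
0.46 0.0747 -0.1968 -0.1584
0.48 0.0751 -0.2226 -0.1432
0.5 0.0754 -0.2286 -0.1349
0.52 0.0755 -0.2259 -0.1362
0.54 0.075 -0.2127 -0.1506
```

The small cup is centred over the stack to within 2 mm and is level, so I lower it.

apply_moves:
  deltas: [0.008,0,-0.0005,-0.02,0,0.008,0,0,-0.02,0,0.008,0,0,-0.012,0,0.008,0,0,-0.006,0,0.008,0,0,-0.004,0,0.008,0,0,-0.002,0,0.008,0,0,0,0]

```text
t: 23.68
eef_pos: [0.4299, -0.2072, 0.0292]
orientation: [-0.945, 1.57, -0.654]
wrist_force: [0.2, -0.3, -1.5]
grip_width: 0.0142
```

apply_moves:
  deltas: [0.008,0,0,-0.002,0,0.008,0,0,0,0,0.02,0,0,0,0,0.04,0,0,0,0,0.04,0,0,0,0,0.04,0,0,0.04,0,0.04,0,0,0.02,0,0.04,0,0,0,0]

```text
t: 24.68
eef_pos: [0.4312, -0.2081, 0.0888]
orientation: [-0.917, 1.566, -0.626]
wrist_force: [0.6, -0.6, 1.1]
grip_width: 0.0399
```

```bash
python3 - <<'E'
from h import *
st();c=fix(cam('side','s7.png'))
P=rimfit(c,.055,.095,(.45,.56,-.25,-.12)); print(len(P))
for x in np.arange(.46,.56,.01):
        q=P[abs(P[:,0]-x)<.004]
        if len(q): print(round(x,3), q[:,2].max().round(4),q[q[:,1]<-.185][:,2].max(initial=0).round(4),q[:,1].min().round(4),q[:,1].max().round(4))
c=fix(cam('top')); cupfit(c,(.35,.57,-.26,-.1),.06,.09)
E
```

```text
t 24.68 p [ 0.4312 -0.2081  0.0888] jaw deg 106.67 toolx [ 0.004 -0.003 -1.   ] q [-0.63  0.08  1.86  0.    1.2  -2.49] F [ 0.6 -0.6  1.1] w 0.0399
749
0.46 0.081 0.081 -0.1995 -0.1596
0.47 0.081 0.0804 -0.2079 -0.1487
0.48 0.0805 0.0801 -0.2157 -0.1428
0.49 0.0813 0.0799 -0.225 -0.139
0.5 0.0802 0.0802 -0.2271 -0.134
0.51 0.0811 0.0811 -0.2258 -0.136
0.52 0.0801 0.0801 -0.2222 -0.137
0.53 0.0814 0.081 -0.2171 -0.1402
0.54 0.082 0.082 -0.2059 -0.1491
0.55 0.0746 0.0687 -0.1972 -0.1694
cup [ 0.5027 -0.1826  0.0763] handle deg nan reach 0.057 area diam mm 93.3 zspread [0.0654 0.0838]h.py:34: RuntimeWarning: Mean of empty slice.
  pts=np.array([ray(c,u,v,H) for u,v in np.argwhere(f>0)[:,::-1]])-C; d=np.hypot(pts[:,0],pts[:,1]); a=pts[d>.065][:,:2].mean(0)
  ret = um.true_divide(
```

All rims sit at 0.081, so the small cup is home. Final handle squeeze.

apply_moves:
  deltas: [0.09,-0.001,0.008,0,-0.095,0.09,-0.002,0.008,0,-0.095,0.09,-0.001,0.0085,0,-0.096,0.09,0,0,0,0,0.09,0,0,-0.03,0,0.09,0,0,-0.03,0,0.09,0,0,-0.015,0,0.09,0,0,0,0,0.06,0,0,0,0,0.05,0,0,0,0,0.04,0,0,0,0,0.03,0,0,0,0]
  grip_force: 15

```text
t: 26.28
eef_pos: [0.4259, -0.1826, 0.0124]
orientation: [-0.44, 1.57, -0.435]
wrist_force: [0.0, 0.7, -0.1]
grip_width: 0.0531
```

apply_moves:
  deltas: [0.022,0,0,0,0,0.014,0,0,0,0,0.01,0,0,0,0,0.01,0,0,0,0,0.01,0,0,0,0,0.01,0,0,0,0]

```text
t: 27.02
eef_pos: [0.4258, -0.1827, 0.0119]
orientation: [-0.905, 1.57, -0.9]
wrist_force: [0.3, -1.3, -1.4]
grip_width: 0.0154
```

apply_moves:
  deltas: [0.01,0,0,0,0,0.01,0,0,0,0,0.025,0,0,0,0,0.05,0,0,0,0,0.05,0,0,0.04,0,0.05,0,0,0.05,0,0.05,0,0,0.04,0,0.05,-0.03,0.04,0.02,0,0.05,-0.03,0.04,0.02,0,0.05,0,0.05,0.02,0,0.05,0,0.05,0,0,0.05,0,0,0,0]

```text
t: 28.52
eef_pos: [0.3654, 0.0001, 0.2024]
orientation: [0.2, 1.569, 0.212]
wrist_force: [0.3, -0.1, 0.3]
grip_width: 0.0498
```

```bash
python3 - <<'E'
from h import *
st();c=fix(cam('side'))
P=rimfit(c,.055,.095,(.455,.56,-.25,-.12))
for x in np.arange(.46,.56,.01):
        q=P[abs(P[:,0]-x)<.004]
        if len(q): print(round(x,3), q[:,2].max().round(4),q[q[:,1]<-.185][:,2].max(initial=0).round(4),q[:,1].min().round(4),q[:,1].max().round(4))
P=rimfit(c,.055,.095,(.38,.455,-.25,-.12));print('handle side z',P[:,2].min(),P[:,2].max(),'y',np.percentile(P[:,1],[5,95]))
t=fix(cam('top')); cupfit(t,(.35,.57,-.26,-.1),.06,.09)
W=world(t)
for x in (.395,.405,.415,.425,.435):
    m=(abs(W[...,0]-x)<.004)&(W[...,2]>.03)&(W[...,2]<.1)&(abs(W[...,1]+.185)<.04); print(x,W[m][:,1].min().round(4),W[m][:,1].max().round(4),np.median(W[m][:,2]).round(4))
a=cv2.resize(c['img'][180:280,270:450,::-1],(720,400),interpolation=cv2.INTER_CUBIC)
b=cv2.resize(t['img'][200:300,310:490,::-1],(720,400),interpolation=cv2.INTER_CUBIC)[:200+100]
cv2.imwrite('pics/f1.png',np.vstack([a,b])[:600])
E
```

```text
t 28.52 p [3.654e-01 1.000e-04 2.024e-01] jaw deg 90.65 toolx [ 0.001  0.    -1.   ] q [-0.24 -0.3   1.96  0.    1.49 -1.82] F [ 0.3 -0.1  0.3] w 0.0498
0.46 0.0816 0.0793 -0.1947 -0.1694
0.47 0.082 0.0809 -0.2025 -0.1522
0.48 0.0805 0.0802 -0.218 -0.1441
0.49 0.0812 0.0812 -0.2263 -0.1378
0.5 0.0807 0.0807 -0.2235 -0.1383
0.51 0.08 0.0798 -0.2259 -0.1349
0.52 0.0802 0.0801 -0.2244 -0.1401
0.53 0.0811 0.0811 -0.2153 -0.1395
0.54 0.0813 0.0813 -0.2098 -0.1506
0.55 0.0756 0.0739 -0.1982 -0.1551
handle side z 0.061134774186131835 0.08187426284054378 y [-0.18722896 -0.1711319 ]
cup [ 0.5029 -0.1846  0.0777] handle deg 176.4 reach 0.114 area diam mm 95.1 zspread [0.0656 0.084 ]
0.395 -0.1856 -0.1701 0.0803
0.405 -0.1857 -0.1715 0.0782
0.415 -0.1853 -0.1728 0.0806
0.425 -0.1886 -0.1728 0.0801
0.435 -0.1879 -0.174 0.0807
```

View pics/f1.png

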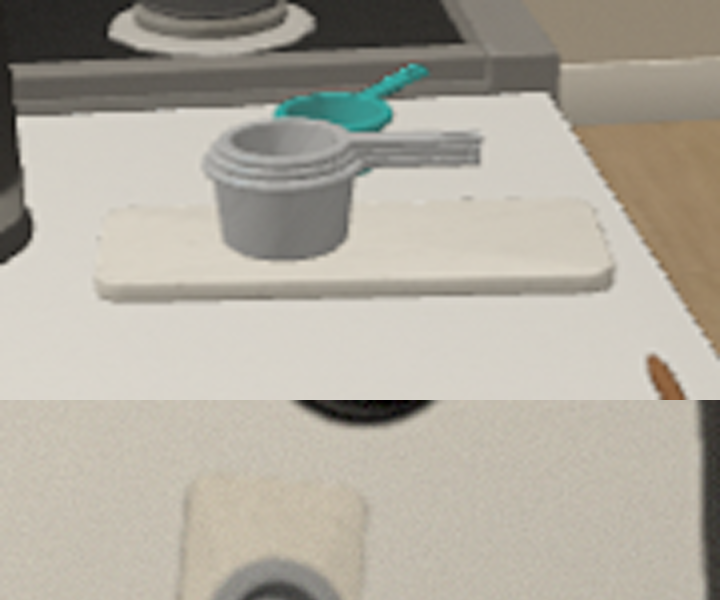

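The side view shows three stacked collars and three straps ending together at (480,150), with the foot well inside the slab. The decoy and the bystanders in view are untouched, so I hand in.

```bash
python3 -c "
from workcell import arm
print(arm.close_job())"
```

```text
the job is handed in; nothing more can be done
None
```

The three steel cups are nested on the serving slab, large, then middle, then small, and the job is handed in at about 28.5 s of the 72 s allowed.

- **How:** I carried each cup by its handle. After nesting the middle and then the small cup with the handle turned aside, I squeezed the handles together with the gripper to line them up.
- **Nesting:** before hand-in the top rim measured 0.080–0.082 m all round (0.081 expected), level. The middle rim read 0.075 m when it was placed, also as expected.
- **Position:** the stack's axis is at about (0.503, -0.184), so the whole foot is on the slab with roughly 25 mm to spare at the sides.
- **Handles:** all three point toward the robot, at about 176°. The last squeeze closed at 15.4 mm on the 15 mm straps, and seen from above they span about 15–16 mm.
- **Robot and bystanders:** the gripper is clear of everything. I did not touch the bystanders or the turquoise look-alike, but I did not re-measure their positions.
- **What disagreed:** the reported tool height was about 40 mm lower than the fingertips seen by the side camera. My first grasp therefore closed on air above the large cup's handle, touching nothing; I corrected for the offset after that. The gripper also read about 14 mm on the 15 mm straps while holding them firmly.

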